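# Lay out the soldering station on a jeweller's bench

## Robot

A 6-joint arm with a two-finger parallel gripper is mounted at the origin on a cart in front of the work surface, level with it; the furniture and walls round the work are solid. World frame = base frame: x ahead of the robot, y to its left, z up, the work surface at z = 0. Lengths are in mm, angles in degrees, forces in N, time in s.
With the tool pointing down it reaches from about 225 to 875 mm from the base axis. Payload 3.4 kg.
Tool frame: the origin (TCP) lies midway between the tips of the shut fingers; the grasp point (between the pads) lies robot.grasp_offset behind it (robot.grasp_offset is the distance from the TCP to the grasp point, in mm); z points along the fingers, y is the line along which they close (so a half turn about z gives the same grasp; the last joint's range is limited). The gripper opens to 85 mm and grips with 20 to 120 N. Pads are 22 mm wide; open, the fingers measure 114 mm over their backs; the gripper's body (76 mm by 85 mm) begins 54 mm behind the grasp point. The pads swing forward as they close: fully open they stand 13 mm farther back than shut.
Start: joints at [63.999, 15.808, 86.224, -0, 77.962, -6.933], TCP at [187.865, 543.479, 231.328] pointing down, gripper open.
Joint ranges: [-165.64, 165.64], [-43.16, 119.46], [12.63, 154.43], [-67.54, 247.53], [6.08, 155.33], [-154.97, 154.97]. Speed limits (degrees/s): [147.25, 147.25, 180, 180, 180, 180].

## Interface

Orientations are given as a 3x3 rotation matrix whose columns are the frame's x, y, z axes.
In Python, from plant import robot, camera, get_calibration, order, finder gives the robot as it stands.
- The arm moves only by the tool drive_tool, never from a script. Its argument "moves" is a list that holds one entry, the list of rows, each a list of 4 numbers: the shift along the world's x, y, z in units of 50 mm (1.0 is 50 mm), then the turn about the world's z in rad. In form: [[[tx, ty, tz, spin], ...]]. A call has 1 to 20 rows; each row is the pose to reach, as a shift and turn from the pose commanded when the call began; what a row does not reach only later rows make up. A row lasts 1/10 s, in which the tool goes at most 50 mm and 8.59 degrees, less where a joint would pass 70% of its speed; a pose out of reach is approached as far as the arm can. A call with a gripper value outside its range is refused whole. "fingers" is the finger opening in mm, from 0 to 85.4, set as the call begins (left out, the last holds). The fingers move at their own pace and stop on an object; "newtons" is the grip in N (left out, the last holds). Time passes only in rows, so rows that repeat a pose let the fingers close. It gives the time, the measured TCP pose, the force, the opening and the grip force at its end, in the units of the state.
- robot.observe(): the state, without advancing time (a new reading comes with each control period).
- camera(name): name is "side" or "top"; returns the picture (400x640x3 uint8, red, green, blue); there is no depth.
- get_calibration(name): a dict with "fx", "fy", "cx", "cy" (pixels), "R" (3x3) and "t" (3): a world point X has camera coordinates R X + t. Camera axes: x right, y down, z forward; pixel columns grow to the right and rows downward; lengths in mm; the calibration is good to about 2 mm. A picture is of the moment at which its call begins. get_calibration takes no time and is no camera call.
- order.hand_in(): hands the job in; it is judged then, once.
Trained networks look in the newest picture that a camera, given by its name, has taken for a name from the list of things; names that differ only in an ending like _2 or _b are one class to them, and where a whole thing is asked for, a point or a joint stands for the part that bears it (a point fixed in the world has none). Each returns a list of dicts, best first, with "conf" (0 to 1); they miss things now and then, are a little off and sometimes report something else, mostly with a low value. They report only what shows in the picture. A call takes as long as a camera call.
- finder.find_in(target, camera): "extent" ([left, top, width, height] in pixels, round what is visible of it).
- finder.silhouettes(target, camera): "mask" (400x640 bool, what is visible of it) and "extent" ([left, top, width, height] in pixels, round what is visible of it).
- finder.pinpoint(target, camera): "xy" ([column, row] in pixels: a listed point, or the origin of a listed thing).
The state is a dict: "clock": time; "qpos": joint angles; "joint_velocities": joint speeds; "tau": joint torques, N m; "eef_pos": TCP position; "tcp_rot": TCP orientation; "wrist_force": force on the tool from outside, world axes, zero at the start; "torque": the same for the moment, N m; "width": finger opening in mm; "finger_force": force on a finger pad.
Only numpy, scipy, OpenCV 4.12 (cv2) and the standard library are available. Lean on these libraries where they do the work, as an engineer would, in place of code of your own. Each camera call takes 0.05 s, during which the arm holds its last target. There are 200 camera calls.

## Task

Set up the soldering station round the cream firebrick: lay the black charcoal block squarely on top of the firebrick, lined up with it, and the silver ring flat on the middle of the charcoal. Stand the white jar midway between the firebrick and the plain steel block, and lay the cross-lock tweezers midway between the firebrick and the wooden bur stand, parallel to the firebrick's long sides; both centred in the row. Leave the firebrick, steel block, bur stand and tape roll where they are, and never tip the jar.

Things in the scene. Friction and masses are not known exactly. Their poses are not given: they have to be found in the camera images.
- firebrick: Cream firebrick, a plain loose block 60 (its x) x 95 (its y) x 32 mm high, lying on the bench as the middle of the row. Origin: centre of its underside; z up. Its x axis runs along the row (through the steel block on one side and the bur stand on the other, which side is which changes); its y is its long axis.
- steel_block: Bare grey steel bench block, 65 x 65 x 21 mm, 0.75 kg, one end of the row, its centre 165 mm from the firebrick's centre on the firebrick's x axis, on either side. Origin: centre of its underside.
- bur_rack: Beech bur stand, block 45 x 85 x 22 mm with small burs standing in it to 51 mm, the other end of the row, 165 mm from the firebrick's centre on the side away from the steel block. Origin: centre of its underside; y is its long axis.
- charcoal: Black charcoal block, 64 (its x) x 90 (its y) x 29 mm high, lying loose on the pale wooden board, whose top is 16 mm above the bench; light, about 80 g; grasp it across its 64 mm. A thin plate on the board beside it stands 9 mm above the board. Origin: centre of its underside; z up.
- ring: Silver ring, a wide band blank lying flat like a washer: outside 22 mm, 6 mm high, on the bare dark bench to the left of the pale wooden board (not the small loop of scrap that lies on the plate on that board); grasp it across the outside. Origin: centre of its underside; z up.
- jar: White plastic jar with a black screw cap, body 52 mm across and 50 mm high, cap 46 mm across, 64 mm high in all, about 120 g, standing on the bench. Origin: centre of its underside; z up.
- solder_tweezers: Cross-locking steel tweezers with red grips in the middle, 160 mm long (its y), 22 mm wide (its x), 8 mm high, lying flat on the bench; grasp them across the red grips. Origin: under the middle of their length, at bench height; z up.
- tape_roll: Roll of masking tape, 70 mm across, 20 mm high, lying on the bench: a bystander. Origin: centre of its underside.

How it is judged:
By the outcome, as a careful person would: the job done as asked, in the order asked, and still so for the second after the job is handed in, with the robot touching nothing.
It also fails if it takes over 120 s, if anything falls off the work surface, if the arm or the gripper's body presses on something with over 40 N, if the wrist force passes 120 N, or if a joint passes its speed limit or range.

## Working session

There is one attempt and no reset: what is moved stays moved. The work goes in short steps, Python scripts to look and compute and a tool call to move; the robot and the scene stay as the last step left them, time stands still between calls to the robot, and variables do not carry over. Pictures are saved under pics/ and viewed, at most 14 in all, crops included, and the job is handed in when it is done.

Besides the shell and the picture viewer there is one more tool, called after ">>>" as name([rows], argument=value, ...), one row to a line, values as JSON. drive_tool: Moves the arm, as the interface text tells. Its arguments: {"type":"object","properties":{"moves":{"type":"array"},"fingers":{"type":"number"},"newtons":{"type":"number"}},"required":["moves"]}

```bash
mkdir -p pics; ls
python3 - <<'E'
from plant import robot, camera, get_calibration, finder
import cv2, numpy as np
print(robot.grasp_offset, robot.observe())
for c in ("top","side"):
    im=camera(c); cv2.imwrite(f"pics/{c}0.png",im[:,:,::-1])
    k=get_calibration(c); print(c,{a:np.round(b,3).tolist() for a,b in k.items()})
    for n in "firebrick steel_block bur_rack charcoal ring jar solder_tweezers tape_roll".split():
        print(n,[(np.round(d["xy"],1).tolist(),round(d["conf"],2)) for d in finder.pinpoint(n,c)[:3]])
E
```

```text
pics
18.700000000000003 {'clock': 0.0, 'qpos': array([ 6.40018284e+01,  1.58499908e+01,  8.62967512e+01, -1.81878685e-03,
        7.79626662e+01, -6.93380473e+00]), 'joint_velocities': array([ 0.14212144,  0.01433925,  0.03230914,  0.06183944, -0.05079884,
        0.02812606]), 'tau': array([-5.36069147e-04, -4.16784096e+01, -2.45801371e+01, -3.15469160e-04,
        1.11698429e-02,  2.07694129e-06]), 'eef_pos': array([187.59797994, 542.96189543, 230.40550138]), 'tcp_rot': array([[-9.45154322e-01,  3.26623104e-01, -8.09124820e-04],
       [ 3.26624045e-01,  9.45152760e-01, -1.72991162e-03],
       [ 1.99717454e-04, -1.89931307e-03, -9.99998176e-01]]), 'wrist_force': array([ 0.40832827,  0.2333225 , -0.44743583]), 'torque': array([-0.02012018, -0.05043616, -0.00212401]), 'finger_force': 0.0, 'width': 85.47503670392246}
top {'fx': 453.064, 'fy': 453.064, 'cx': 322.631, 'cy': 197.152, 'R': [[-0.029, -1.0, 0.004], [-0.997, 0.028, -0.076], [0.076, -0.006, -0.997]], 't': [-139.456, 573.723, 1428.127]}
firebrick [([362.0, 200.3], 0.58)]
steel_block [([411.0, 218.2], 0.87), ([286.6, 237.2], 0.21)]
bur_rack [([316.9, 180.1], 0.56)]
charcoal [([290.7, 236.6], 0.88)]
ring []
jar [([219.9, 255.9], 0.65), ([298.1, 136.6], 0.37)]
solder_tweezers [([254.7, 180.1], 0.47)]
tape_roll [([295.1, 137.7], 0.58)]
side {'fx': 459.978, 'fy': 459.978, 'cx': 318.984, 'cy': 200.015, 'R': [[-0.958, -0.288, 0.009], [-0.159, 0.501, -0.851], [0.24, -0.816, -0.525]], 't': [522.036, 209.266, 974.103]}
firebrick [([343.4, 191.3], 0.67)]
steel_block [([374.8, 171.7], 0.88)]
bur_rack [([306.7, 213.8], 0.6)]
charcoal [([360.9, 244.0], 0.64)]
ring [([321.5, 286.2], 0.51)]
jar [([361.5, 317.8], 0.78)]
solder_tweezers [([272.5, 263.4], 0.66)]
tape_roll [([245.9, 221.6], 0.96)]
```

Run:
```python
import cv2
a=cv2.imread("pics/top0.png")[80:320,180:480]; cv2.imwrite("pics/t0c.png",cv2.resize(a,(750,600),interpolation=cv2.INTER_CUBIC))
a=cv2.imread("pics/side0.png")[120:360,210:480]; cv2.imwrite("pics/s0c.png",cv2.resize(a,(675,600),interpolation=cv2.INTER_CUBIC))
```

```text
(no output)
```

View pics/t0c.png

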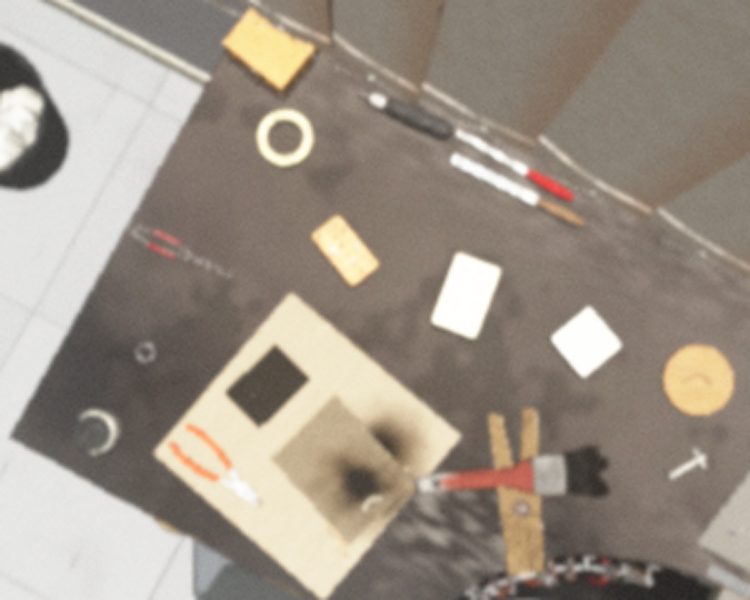

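View pics/s0c.png

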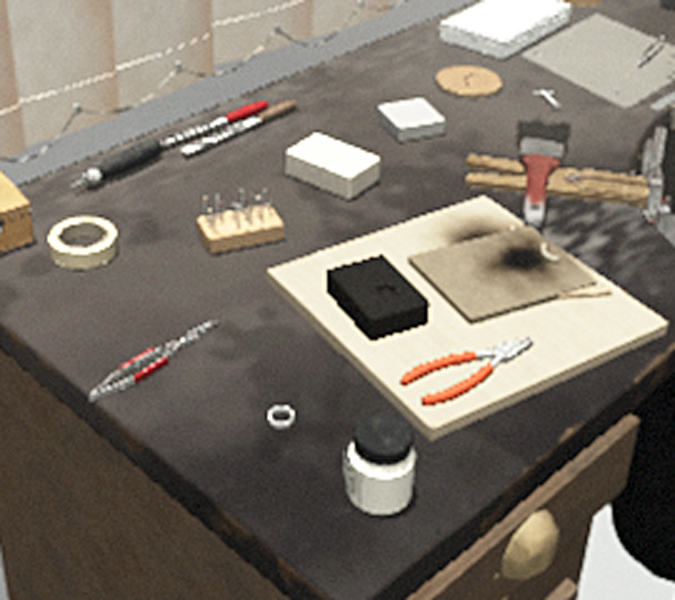

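The top view (crop px) shows the brick at (467,295), steel (587,342), bur stand (345,250), tape (285,138), charcoal (268,385), ring (145,352), jar (97,432) and tweezers from (135,235) to (230,275). The side view agrees. Next I fit the known shapes to the masks in both cameras.

```bash
cat > h.py <<'E'
import cv2, numpy as np
from scipy.optimize import minimize
from plant import robot, camera, get_calibration, finder
S=8
K={c:get_calibration(c) for c in ("top","side")}
def proj(c,P):
    k=K[c]; q=np.atleast_2d(P)@np.array(k["R"]).T+np.array(k["t"])
    return np.c_[k["fx"]*q[:,0]/q[:,2]+k["cx"],k["fy"]*q[:,1]/q[:,2]+k["cy"]]
def back(c,uv,z):
    k=K[c]; R=np.array(k["R"]); d=R.T@np.array([(uv[0]-k["cx"])/k["fx"],(uv[1]-k["cy"])/k["fy"],1]); o=-R.T@np.array(k["t"])
    return (o+d*(z-o[2])/d[2])[:2]
def box(a,b,h): return np.array([[i*a/2,j*b/2,z] for i in(-1,1) for j in(-1,1) for z in(0,h)])
def cyl(*rz):
    t=np.linspace(0,2*np.pi,40)
    return np.vstack([np.c_[r*np.cos(t),r*np.sin(t),0*t+z] for r,z in rz])
SH=dict(firebrick=box(60,95,32),steel_block=box(65,65,21),bur_rack=box(45,85,22),charcoal=box(64,90,29),ring=cyl((11,0),(11,6)),
 jar=cyl((26,0),(26,50),(23,64)),solder_tweezers=box(22,160,8),tape_roll=cyl((35,0),(35,20)))
def place(n,p,z0=0):
    x,y,w=p; c,s=np.cos(w),np.sin(w)
    return SH[n]@np.array([[c,s,0],[-s,c,0],[0,0,1]])+[x,y,z0]
def mask(n,c):
    r=finder.silhouettes(n,c); return r
def fit(n,masks,p0,z0=0,yaw=True):
    def loss(p):
        p=[p[0]*10,p[1]*10,p[2]*.1 if yaw else 0]; L=0
        for c,m in masks.items():
            x0,y0,w,h=cv2.boundingRect(m.astype(np.uint8)); x0-=12;y0-=12;w+=24;h+=24
            im=np.zeros((h*S,w*S),np.uint8)
            q=(proj(c,place(n,p,z0))-[x0,y0]+.5)*S
            cv2.fillConvexPoly(im,cv2.convexHull(q.astype(np.int32)),1)
            r=im.reshape(h,S,w,S).mean((1,3)); mm=np.zeros((h,w));s=m[max(y0,0):y0+h,max(x0,0):x0+w]; mm[:s.shape[0],:s.shape[1]]=s
            L+=((r-mm)**2).sum()/m.sum()
        return L
    best=min((minimize(loss,[p0[0]/10,p0[1]/10,w*10],method="Nelder-Mead",options=dict(initial_simplex=np.array([p0[0]/10,p0[1]/10,w*10])+np.array([[0,0,0],[1,0,0],[0,1,0],[0,0,2]]),xatol=.005)) for w in ([p0[2]] if len(p0)>2 else np.arange(0,3.1,.4) if yaw else [0])),key=lambda r:r.fun)
    return np.array([best.x[0]*10,best.x[1]*10,best.x[2]*.1]),best.fun
E
cat > m.py <<'E'
from h import *
import pickle
M={}
for c in K: camera(c); M[c]={n:finder.silhouettes(n,c) for n in SH}
for n in SH:
    z0=16 if n=="charcoal" else 0; yaw=n not in("ring","jar","tape_roll")
    ms={}
    for c in K:
        print(n,c,[(round(d["conf"],2),np.round(d["extent"]).tolist(),int(d["mask"].sum())) for d in M[c][n][:3]])
        if M[c][n] and M[c][n][0]["conf"]>.3: ms[c]=M[c][n][0]["mask"]
    for sub in ([ms]+[{c:m} for c,m in ms.items()] if len(ms)>1 else [ms]):
        if not sub: continue
        c,m=list(sub.items())[0]; v,u=np.nonzero(m); p0=back(c,(u.mean(),v.mean()),z0+15)
        p,f=fit(n,sub,p0,z0,yaw); print("   ",list(sub),np.round(p[:2],1),round(np.degrees(p[2])%180,1),round(f,3))
pickle.dump({c:{n:(r[0]["mask"] if r else None) for n,r in d.items()} for c,d in M.items()},open("M.pkl","wb"))
E
python3 m.py
```

```text
firebrick top [(0.9, [353.0, 183.0, 24.0, 33.0], 570), (0.49, [208.0, 248.0, 20.0, 12.0], 256)]
firebrick side [(0.77, [322.0, 174.0, 39.0, 24.0], 656)]
    ['top', 'side'] [ 564.  -293.2] 66.3 0.1
    ['top'] [ 564.1 -293.2] 67.0 0.043
    ['side'] [ 563.7 -293.6] 64.2 0.051
steel_block top [(0.67, [402.0, 204.0, 24.0, 28.0], 398)]
steel_block side [(0.55, [360.0, 161.0, 27.0, 16.0], 361)]
    ['top', 'side'] [ 500.4 -444.6] 127.0 0.143
    ['top'] [ 500.5 -446. ] 38.9 0.089
    ['side'] [ 500.5 -443.2] 128.6 0.038
bur_rack top [(0.63, [306.0, 168.0, 20.0, 28.0], 372)]
bur_rack side [(0.59, [290.0, 200.0, 35.0, 22.0], 499)]
    ['top', 'side'] [ 626.4 -141.2] 126.3 0.134
    ['top'] [ 625.3 -141.1] 126.4 0.041
    ['side'] [ 627.8 -142.6] 126.3 0.073
charcoal top [(0.93, [271.0, 219.0, 33.0, 32.0], 541)]
charcoal side [(0.84, [339.0, 222.0, 39.0, 33.0], 965)]
    ['top', 'side'] [455.1 -37.9] 41.8 0.134
    ['top'] [453.6 -37.4] 44.1 0.085
    ['side'] [455.6 -37.9] 40.9 0.041
ring top [(0.2, [399.0, 204.0, 29.0, 29.0], 444)]
ring side [(0.57, [317.0, 282.0, 8.0, 7.0], 37), (0.48, [363.0, 162.0, 26.0, 16.0], 361)]
    ['side'] [503.7 121.9] 179.6 1.016
jar top [(0.79, [210.0, 244.0, 20.0, 16.0], 279), (0.2, [284.0, 123.0, 20.0, 23.0], 173)]
jar side [(0.93, [348.0, 287.0, 27.0, 43.0], 945)]
    ['top', 'side'] [403.9 179.7] 5.0 0.085
    ['top'] [403.2 180. ] 0.4 0.021
    ['side'] [404.7 178.1] 173.7 0.05
solder_tweezers top [(0.66, [270.0, 219.0, 34.0, 34.0], 573)]
solder_tweezers side [(0.5, [246.0, 245.0, 47.0, 38.0], 282)]
    ['top', 'side'] [482.8 -43. ] 75.7 1.748
    ['top'] [482.8 -43. ] 75.7 0.748
    ['side'] [632.9  72.5] 158.7 0.99
tape_roll top [(0.72, [284.0, 124.0, 20.0, 27.0], 279)]
tape_roll side [(0.93, [234.0, 209.0, 23.0, 17.0], 390)]
    ['top', 'side'] [774.5 -66.7] 3.3 0.684
    ['top'] [774.3 -66.7] 4.9 0.467
    ['side'] [776. -69.] 2.5 0.202
```

Fits from the two cameras agree to about 1 mm. Row axis is 67.3°, with the brick at (563.8, -293). First move goes above the charcoal at (454.8, -37.8), yaw 42°.

>>> drive_tool([
  [[1,-2,0,-0.1],[2,-4,0,-0.2],[3,-6,0,-0.3],[4,-8,0,-0.4],[5.338,-11.626,0,-0.505],[5.338,-11.626,0,-0.505],[5.338,-11.626,0,-0.505],[5.338,-11.626,0,-0.505],[5.338,-11.626,0,-0.505],[5.338,-11.626,-1,-0.505],[5.338,-11.626,-2,-0.505],[5.338,-11.626,-2.6,-0.505],[5.338,-11.626,-2.6,-0.505],[5.338,-11.626,-2.6,-0.505],[5.338,-11.626,-2.6,-0.505],[5.338,-11.626,-2.6,-0.505]],
], fingers=85, newtons=30)

```text
clock: 3.4
eef_pos: [454.5, -37.9, 101.0]
tcp_rot: [[-0.668, 0.744, -0.001], [0.744, 0.668, 0.001], [0.002, -0.0, -1.0]]
wrist_force: [0.4, 0.2, 0.3]
width: 85.1
finger_force: 0.0
```

>>> drive_tool([
  [[0,0,-0.5,0],[0,0,-1,0],[0,0,-1.3,0],[0,0,-1.5,0],[0,0,-1.64,0],[0,0,-1.64,0],[0,0,-1.64,0]],
])

```text
clock: 4.1
eef_pos: [455.4, -37.6, 20.0]
tcp_rot: [[-0.669, 0.743, 0.001], [0.743, 0.669, -0.0], [-0.001, 0.001, -1.0]]
wrist_force: [0.2, -0.2, -0.7]
width: 85.1
finger_force: 0.0
```

>>> drive_tool([
  [[0,0,0,0],[0,0,0,0],[0,0,0,0],[0,0,0,0],[0,0,0,0],[0,0,0,0],[0,0,0,0],[0,0,0,0],[0,0,0,0],[0,0,0,0]],
], fingers=50)

```text
clock: 5.1
eef_pos: [455.4, -37.9, 20.2]
tcp_rot: [[-0.669, 0.743, 0.002], [0.743, 0.669, -0.0], [-0.001, 0.001, -1.0]]
wrist_force: [-0.7, 0.1, 5.9]
width: 63.6
finger_force: 33.2
```

>>> drive_tool([
  [[0,0,0.2,0],[0,0,0.5,0],[0,0,1,0],[0,0,1.5,0],[0,0,2,0],[0,0,2,0],[0,0,2,0]],
])

```text
clock: 5.8
eef_pos: [454.7, -37.9, 119.7]
tcp_rot: [[-0.669, 0.743, 0.001], [0.743, 0.669, -0.0], [-0.001, 0.001, -1.0]]
wrist_force: [0.4, 0.1, -1.1]
width: 63.8
finger_force: 34.0
```

Run:
```python
from h import *
print(robot.observe()["eef_pos"],robot.observe()["width"])
for c in K:
    im=camera(c); cv2.imwrite(f"pics/{c}1.png",im[:,:,::-1])
a=cv2.imread("pics/side1.png")[120:320,210:480]; cv2.imwrite("pics/s1c.png",cv2.resize(a,None,fx=2.5,fy=2.5,interpolation=cv2.INTER_CUBIC))
```

```text
[454.66753395 -37.86767909 119.71960802] 63.771340636034374
```

View pics/s1c.png

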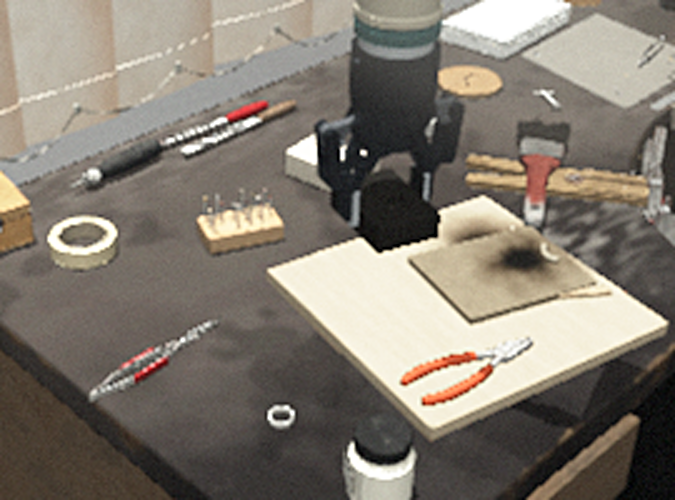

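Charcoal is held (px (395,215) in the crop). Carrying it to the brick.

>>> drive_tool([
  [[0.2,-0.5,0,0.05],[0.5,-1.2,0,0.12],[0.8,-1.9,0,0.2],[1.2,-2.7,0,0.28],[1.5,-3.5,0,0.35],[1.8,-4.3,0,0.41],[2.0,-4.8,0,0.441],[2.18,-5.1,0,0.441],[2.18,-5.104,0,0.441],[2.18,-5.104,0,0.441],[2.18,-5.104,-0.5,0.441],[2.18,-5.104,-1,0.441],[2.18,-5.104,-1.3,0.441],[2.18,-5.104,-1.4,0.441],[2.18,-5.104,-1.4,0.441],[2.18,-5.104,-1.4,0.441]],
])

```text
clock: 7.5
eef_pos: [564.1, -292.6, 50.1]
tcp_rot: [[-0.923, 0.386, 0.001], [0.386, 0.923, -0.0], [-0.001, 0.0, -1.0]]
wrist_force: [-0.4, 0.0, -1.1]
width: 63.6
finger_force: 33.9
```

Run:
```python
from h import *
o=robot.observe(); print(o["eef_pos"],o["tcp_rot"][:,1],o["wrist_force"])
ms={}
for c in K:
    im=camera(c); cv2.imwrite(f"pics/{c}2.png",im[:,:,::-1])
    for n in("charcoal","firebrick"):
        r=finder.silhouettes(n,c); print(n,c,[(round(d["conf"],2),d["extent"],int(d["mask"].sum())) for d in r[:2]])
a=cv2.imread("pics/side2.png")[100:240,270:430]; b=cv2.imread("pics/top2.png")[130:270,290:450]
cv2.imwrite("pics/c2.png",cv2.resize(cv2.vconcat([a,b]) if 0 else cv2.hconcat([a,b]),None,fx=2.5,fy=2.5,interpolation=cv2.INTER_CUBIC))
```

```text
[ 564.06425689 -292.63919955   50.14619006] [3.85941480e-01 9.22523265e-01 5.05165369e-06] [-0.42932635  0.03949586 -1.05188502]
charcoal top [(0.67, [353.4, 196.2, 21.3, 19.8], 157)]
firebrick top []
charcoal side [(0.72, [322.0, 163.6, 39.2, 19.8], 441)]
firebrick side [(0.97, [322.6, 179.9, 41.4, 17.1], 509)]
```

View pics/c2.png

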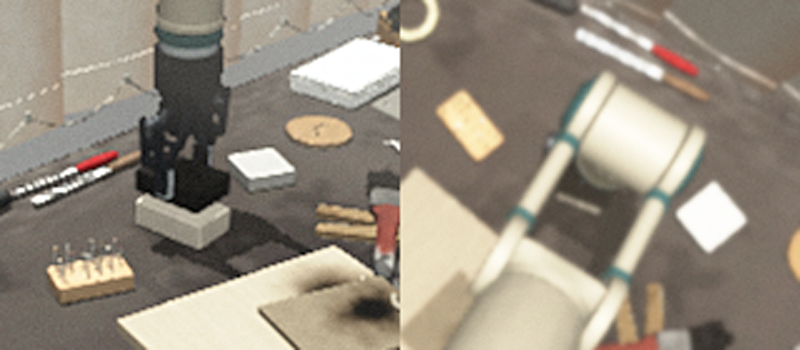

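Charcoal hangs aligned about 14 mm over the brick (side crop (185,185)). Lowering and releasing.

>>> drive_tool([
  [[0,0,-0.1,0],[0,0,-0.18,0],[0,0,-0.24,0],[0,0,-0.27,0],[0,0,-0.27,0],[0,0,-0.27,0]],
])

```text
clock: 8.4
eef_pos: [563.5, -292.9, 35.9]
tcp_rot: [[-0.922, 0.386, -0.0], [0.386, 0.922, 0.0], [0.001, 0.0, -1.0]]
wrist_force: [-2.4, -0.3, 1.4]
width: 63.5
finger_force: 34.1
```

>>> drive_tool([
  [[0,0,0,0],[0,0,0,0],[0,0,0,0],[0,0,0,0],[0,0,0,0],[0,0,0.3,0],[0,0,1,0],[0,0,2,0],[0,0,3,0],[-2,3,3,0],[-2,3,3,0],[-2,3,3,0],[-2,3,3,0],[-2,4,3,0],[-2,5,3,0],[-2,6,3,0],[-2,6,3,0]],
], fingers=84)

```text
clock: 10.1
eef_pos: [462.7, 12.6, 186.1]
tcp_rot: [[-0.925, 0.38, 0.0], [0.38, 0.925, 0.003], [0.001, 0.003, -1.0]]
wrist_force: [-1.1, -0.6, -0.2]
width: 84.4
finger_force: 0.0
```

```bash
cat > m2.py <<'E'
from h import *
import sys,pickle
o=robot.observe(); print(o["eef_pos"],o["tcp_rot"][:,1])
zs=dict(charcoal=32); g=dict(firebrick=(564,-293,1.17),charcoal=(564,-293,1.17),jar=(404,179.5,0),steel_block=(500,-445,.65),bur_rack=(626,-141,2.2))
M={}
for c in K: im=camera(c); cv2.imwrite(f"pics/{c}{sys.argv[1]}.png",im[:,:,::-1]); M[c]={n:finder.silhouettes(n,c) for n in sys.argv[2:]}
for n in sys.argv[2:]:
    ms={c:M[c][n][0]["mask"] for c in K if M[c][n] and M[c][n][0]["conf"]>.4}
    for sub in [ms]+[{c:m} for c,m in ms.items()]:
        if sub:
            p,f=fit(n,sub,g[n],zs.get(n,0),n!="jar"); print(n,list(sub),[int(m.sum()) for m in sub.values()],np.round(p[:2],1),round(np.degrees(p[2]),1),round(f,3))
E
python3 m2.py 3 charcoal firebrick
```

```text
[462.72380364  12.59885551 186.06923786] [0.38017558 0.92490923 0.00307268]
charcoal ['top', 'side'] [606, 228] [ 563.5 -292.2] 67.5 1.944
charcoal ['top'] [606] [ 563.7 -292.7] 68.6 0.035
charcoal ['side'] [228] [ 561.8 -297.2] 83.6 1.854
firebrick ['side'] [251] [ 562.5 -293.5] 71.0 1.745
firebrick ['side'] [251] [ 562.5 -293.5] 71.0 1.745
```

Run:
```python
from h import *
for c,(u,v),r in(("top",(238,221),9),("side",(321.5,286),8)):
    P=[];
    for k in (0,):
        im=cv2.imread(f"pics/{c}{k}.png").astype(float).mean(2); y,x=np.mgrid[int(v)-r:int(v)+r+1,int(u)-r:int(u)+r+1]
        w=im[y,x]; w=np.clip(w-np.median(w)-25,0,None); uv=((w*x).sum()/w.sum(),(w*y).sum()/w.sum())
        print("ring",c,np.round(uv,2),back(c,uv,3),w.sum(), (w>0).sum())
for c,(x0,x1,y0,y1) in dict(top=(228,278,165,195),side=(240,302,240,285)).items():
    im=cv2.imread(f"pics/{c}0.png").astype(int)[y0:y1,x0:x1]; red=np.clip(im[:,:,2]-im[:,:,1:2].max(2)-30,0,None)
    v,u=np.nonzero(red); w=red[v,u]; q=np.array([back(c,(a+x0,b+y0),4) for a,b in zip(u,v)]); m=np.average(q,0,w)
    e,V=np.linalg.eigh(np.cov(q.T,aweights=w)); print("red",c,len(u),m,np.sqrt(e),np.degrees(np.arctan2(*V[::-1,1]))%180)
    g=cv2.cvtColor(cv2.imread(f"pics/{c}0.png")[y0:y1,x0:x1],cv2.COLOR_BGR2GRAY).astype(float)
    d=np.abs(g-cv2.medianBlur(g.astype(np.uint8),21)); d=np.maximum(np.clip(d-22,0,None),red); v,u=np.nonzero(d)
    q=np.array([back(c,(a+x0,b+y0),4) for a,b in zip(u,v)]); dd=q-m; ax=V[:,1]; t=dd@ax; n=dd@V[:,0]; k=(abs(n)<14)&(abs(t)<95)
    e2,V2=np.linalg.eigh(np.cov(q[k].T)); print("  along",t[k].min(),t[k].max(),"axis",np.degrees(np.arctan2(*V2[::-1,1]))%180, k.sum(), "mid", m+ax*(t[k].min()+t[k].max())/2)
a=cv2.imread("pics/top0.png")[160:235,220:300]; b=cv2.imread("pics/side0.png")[230:305,235:335]
cv2.imwrite("pics/tw.png",cv2.resize(cv2.hconcat([a,b]),None,fx=4,fy=4,interpolation=cv2.INTER_CUBIC))
```

```text
ring top [238.37 220.38] [503.55237009 118.12494776] 464.3333333333335 34
ring side [321.8  285.86] [503.22064017 118.34940679] 6631.666666666667 72
red top 79 [643.06153851  94.79012351] [ 9.60365405 10.23225289] 102.5382250605415
  along -23.38983876598662 23.862636416069893 axis 104.021629003926 63 mid [643.01021847  95.02088456]
red side 85 [639.72101517  91.3340181 ] [ 9.87069338 11.48834731] 87.3441509970499
  along -45.97961355494645 70.09818321986417 axis 76.39668059935266 152 mid [640.27980278 103.38034978]
```

View pics/tw.png

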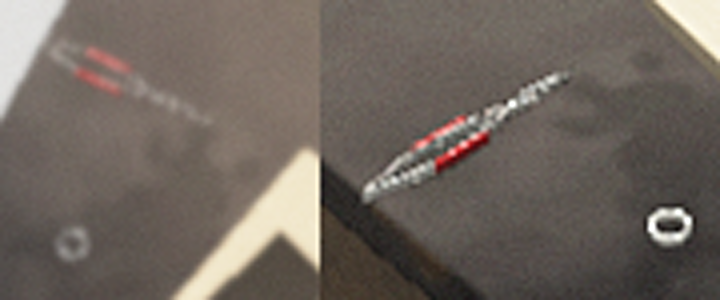

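Ring is at (503.4, 118.2) from both cameras. The tweezers run from side px (247,279) to (297,248), and in the top view from (233,172) to (272,190). Going to hover over the ring.

>>> drive_tool([
  [[0.3,1,0,0],[0.793,2.224,0,0],[0.793,2.224,-0.5,0],[0.793,2.224,-1,0],[0.793,2.224,-1.6,0],[0.793,2.224,-2.067,0],[0.793,2.224,-2.067,0],[0.793,2.224,-2.067,0],[0.793,2.224,-2.067,0]],
], fingers=45)

```text
clock: 11.3
eef_pos: [504.9, 117.6, 83.8]
tcp_rot: [[-0.922, 0.388, 0.003], [0.388, 0.922, 0.0], [-0.002, 0.001, -1.0]]
wrist_force: [-0.3, 1.0, 1.0]
width: 44.3
finger_force: 0.0
```

```bash
python3 - <<'E'
from h import *
Z=4
a1,a2=back("top",(233,172.5),Z),back("top",(272.5,190.5),Z); b1,b2=back("side",(247,279.25),Z),back("side",(297,248),Z)
for p,q in((a1,a2),(b1,b2)): print(p,q,(p+q)/2,np.linalg.norm(p-q),np.degrees(np.arctan2(*(q-p)[::-1])))
E
python3 m2.py 4 charcoal firebrick
```

```text
[659.59567545 133.11313891] [597.15586957   5.9375277 ] [628.37577251  69.52533331] 141.67697570243558 -116.1497970711396
[665.94211772 147.98101886] [597.68544265   9.28271242] [631.81378018  78.63186564] 154.58393804243303 -116.20287580801096
[504.88209462 117.55770405  83.78537993] [0.38770663 0.92178184 0.00134665]
charcoal ['top', 'side'] [609, 252] [ 565.  -293.4] 67.3 1.231
charcoal ['top'] [609] [ 562.7 -293. ] 67.7 0.019
charcoal ['side'] [252] [ 565.7 -285.9] 73.9 1.139
firebrick ['side'] [156] [ 567.6 -269.5] 80.2 2.472
firebrick ['side'] [156] [ 567.6 -269.5] 80.2 2.472
```

>>> drive_tool([
  [[0,0,-0.5,0],[0,0,-1,0],[0,0,-1.3,0],[0,0,-1.5,0],[0,0,-1.6,0],[0,0,-1.6,0],[0,0,-1.6,0],[0,0,-1.6,0]],
])

```text
clock: 12.4
eef_pos: [504.1, 118.3, 3.2]
tcp_rot: [[-0.922, 0.386, 0.002], [0.386, 0.922, 0.0], [-0.002, 0.001, -1.0]]
wrist_force: [0.6, -0.9, -0.8]
width: 45.2
finger_force: 0.0
```

>>> drive_tool([
  [[0,0,0,0],[0,0,0,0],[0,0,0,0],[0,0,0,0],[0,0,0,0],[0,0,0,0],[0,0,0,0],[0,0,0,0],[0,0,0,0],[0,0,0,0]],
], fingers=10, newtons=25)

```text
clock: 13.4
eef_pos: [503.8, 118.2, 3.0]
tcp_rot: [[-0.922, 0.386, 0.001], [0.386, 0.922, 0.0], [-0.001, 0.001, -1.0]]
wrist_force: [-0.4, -0.2, 5.6]
width: 19.2
finger_force: 24.7
```

>>> drive_tool([
  [[0,0,0.2,0],[0,0,0.5,0],[0,0,1,0],[0,0,1.5,0],[0,0,2.3,0],[0,0,2.3,0],[0,0,2.3,0],[0,0,2.3,0]],
])

```text
clock: 14.2
eef_pos: [502.4, 118.1, 116.7]
tcp_rot: [[-0.922, 0.386, -0.002], [0.386, 0.922, -0.0], [0.002, -0.001, -1.0]]
wrist_force: [-0.5, -0.5, -0.2]
width: 19.3
finger_force: 24.4
```

Run:
```python
from h import *
im=camera("side"); u,v=proj("side",robot.observe()["eef_pos"])[0].astype(int); print(u,v,robot.observe()["width"])
cv2.imwrite("pics/s5.png",cv2.resize(im[v-45:v+60,u-60:u+60,::-1],None,fx=5,fy=5,interpolation=cv2.INTER_CUBIC))
```

```text
322 243 19.161205222922842
```

View pics/s5.png

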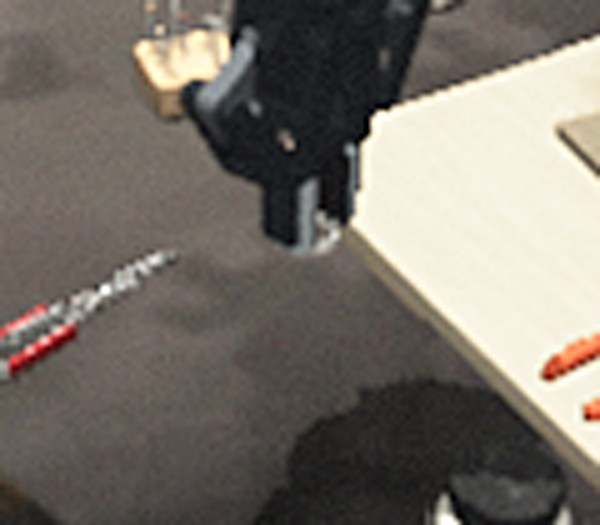

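Ring is held between the tips (crop (320,240)). I'll place it on the charcoal, then measure it there.

>>> drive_tool([
  [[0.1,-0.6,0,0],[0.2,-1.4,0,0],[0.3,-2.2,0,0],[0.45,-3.0,0,0],[0.6,-3.8,0,0],[0.7,-4.6,0,0],[0.8,-5.4,0,0],[0.9,-6.2,0,0],[1.0,-7.0,0,0],[1.1,-7.7,0,0],[1.206,-8.222,0,0],[1.206,-8.222,0,0],[1.206,-8.222,0,0],[1.206,-8.222,-0.5,0],[1.206,-8.222,-0.8,0],[1.206,-8.222,-0.95,0],[1.206,-8.222,-1.04,0],[1.206,-8.222,-1.074,0],[1.206,-8.222,-1.074,0],[1.206,-8.222,-1.074,0]],
])

```text
clock: 16.25
eef_pos: [564.2, -293.2, 64.5]
tcp_rot: [[-0.922, 0.386, 0.001], [0.386, 0.922, -0.001], [-0.002, -0.0, -1.0]]
wrist_force: [0.7, 0.4, -0.9]
width: 19.0
finger_force: 24.4
```

>>> drive_tool([
  [[0,0,0,0],[0,0,0,0],[0,0,0,0],[0,0,0,0],[0,0,0,0],[0,0,0.2,0],[0,0,0.6,0],[0,0,1.4,0],[0,0,2.4,0],[-1,0,3,0],[-2,1,3,0],[-3,2,3,0],[-4,3,3,0],[-4,4,3,0],[-4,5,3,0],[-4,6,3,0],[-4,6,3,0],[-4,6,3,0],[-4,6,3,0]],
], fingers=40)

```text
clock: 18.15
eef_pos: [363.6, 8.2, 214.6]
tcp_rot: [[-0.924, 0.383, 0.002], [0.383, 0.924, -0.001], [-0.002, 0.0, -1.0]]
wrist_force: [0.0, -0.7, -0.3]
width: 39.7
finger_force: 0.0
```

```bash
python3 m2.py 6 charcoal firebrick jar
python3 - <<'E'
from h import *
a=cv2.imread("pics/side6.png")[150:210,310:374]; b=cv2.imread("pics/top6.png")[170:230,330:394]
cv2.imwrite("pics/c6.png",cv2.resize(cv2.hconcat([a,b]),None,fx=6,fy=6,interpolation=cv2.INTER_CUBIC))
E
```

```text
[363.56821204   8.1603588  214.58811759] [3.82588516e-01 9.23918838e-01 9.07696441e-05]
charcoal ['top', 'side'] [612, 576] [ 563.9 -293.3] 68.3 0.181
charcoal ['top'] [612] [ 563.2 -293.6] 68.7 0.024
charcoal ['side'] [576] [ 565.8 -290.7] 70.2 0.152
firebrick ['side'] [263] [ 563.4 -294.5] 73.2 1.616
firebrick ['side'] [263] [ 563.4 -294.5] 73.2 1.616
jar ['top', 'side'] [224, 932] [404.5 179.1] 2.9 0.251
jar ['top'] [224] [404.1 179.3] 2.9 0.189
jar ['side'] [932] [404.6 178.3] 9.5 0.059
```

View pics/c6.png

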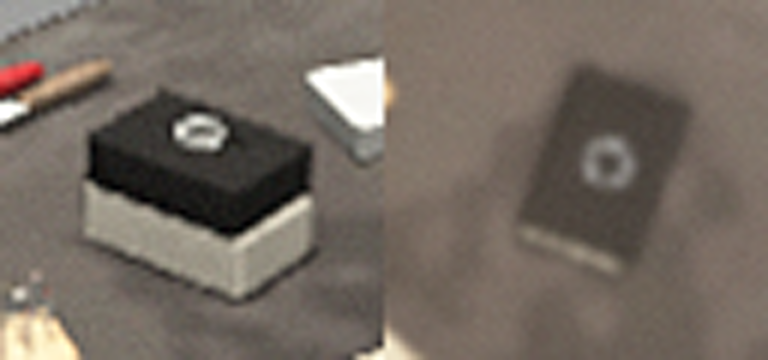

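The charcoal sits square on the brick, and the ring is near its centre (side crop (201,133), top crop (610,163)). I'll measure the ring offset while moving to the jar.

Run:
```python
from h import *
for c,(u,v),r in(("top",(367.5,197),7),("side",(343.5,172.2),7)):
    im=cv2.imread(f"pics/{c}6.png").astype(float).mean(2); y,x=np.mgrid[int(v)-r:int(v)+r+1,int(u)-r:int(u)+r+1]
    w=im[y,x]; w=np.clip(w-np.median(w)-30,0,None)
    if c=="side": w[(x+.0-u)**2/36+(y-v)**2/25>1]=0
    uv=((w*x).sum()/w.sum(),(w*y).sum()/w.sum()); print(c,uv,back(c,uv,64))
r=finder.silhouettes("charcoal","top")
```

```text
top (np.float64(367.0082612116443), np.float64(196.27891424075528)) [ 565.05996379 -293.68339816]
side (np.float64(342.80072969202695), np.float64(171.53567979396934)) [ 562.82684544 -293.32828314]
```

>>> drive_tool([
  [[0.2,0.8,0,-0.14],[0.4,1.6,0,-0.28],[0.6,2.4,0,-0.42],[0.812,3.2,0,-0.56],[0.812,3.442,0,-0.7],[0.812,3.442,0,-0.84],[0.812,3.442,0,-0.98],[0.812,3.442,0,-1.12],[0.812,3.442,-0.5,-1.26],[0.812,3.442,-1,-1.4],[0.812,3.442,-1.5,-1.5],[0.812,3.442,-2,-1.57],[0.812,3.442,-2,-1.57],[0.812,3.442,-2,-1.57],[0.812,3.442,-2,-1.57]],
], fingers=85)

```text
clock: 20.1
eef_pos: [405.6, 179.3, 115.0]
tcp_rot: [[0.385, 0.923, 0.002], [0.923, -0.385, 0.001], [0.001, 0.002, -1.0]]
wrist_force: [0.4, -0.1, 0.4]
width: 85.2
finger_force: 0.0
```

>>> drive_tool([
  [[0,0,-0.5,0],[0,0,-1,0],[0,0,-1.5,0],[0,0,-1.8,0],[0,0,-2,0],[0,0,-2.03,0],[0,0,-2.03,0],[0,0,-2.03,0]],
])

```text
clock: 20.9
eef_pos: [405.3, 179.5, 13.2]
tcp_rot: [[0.386, 0.923, 0.002], [0.923, -0.386, 0.001], [0.001, 0.002, -1.0]]
wrist_force: [-0.0, 0.6, 0.1]
width: 85.1
finger_force: 0.0
```

>>> drive_tool([
  [[0,0,0,0],[0,0,0,0],[0,0,0,0],[0,0,0,0],[0,0,0,0],[0,0,0,0],[0,0,0,0],[0,0,0,0],[0,0,0,0],[0,0,0,0]],
], fingers=40, newtons=25)

```text
clock: 21.9
eef_pos: [404.8, 179.3, 12.9]
tcp_rot: [[0.386, 0.923, 0.001], [0.923, -0.386, 0.0], [0.001, 0.001, -1.0]]
wrist_force: [-1.0, -1.0, 5.8]
width: 50.3
finger_force: 25.5
```

>>> drive_tool([
  [[0,0,0.1,0],[0,0,0.3,0],[0,0,0.6,0],[0,0,1,0],[0,0,1.5,0],[0,0,2,0],[0,0,2.4,0],[0,0,2.4,0],[0,0,2.4,0]],
])

```text
clock: 22.8
eef_pos: [404.1, 179.1, 132.4]
tcp_rot: [[0.386, 0.923, 0.001], [0.923, -0.386, 0.0], [0.0, 0.0, -1.0]]
wrist_force: [0.4, -0.9, -1.4]
width: 50.3
finger_force: 26.4
```

Run:
```python
from h import *
im=camera("side"); cv2.imwrite("pics/s7.png",cv2.resize(im[180:340,280:440,::-1],None,fx=3,fy=3,interpolation=cv2.INTER_CUBIC))
```

```text
(no output)
```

View pics/s7.png

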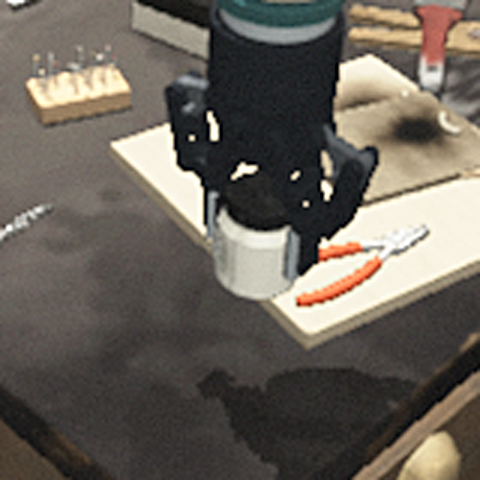

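Jar is upright in the grip (crop (257,260)). Carrying it to (532, -369).

>>> drive_tool([
  [[0.07,-0.3,0,0],[0.2,-0.9,0,0],[0.35,-1.5,0,0],[0.51,-2.2,0,0],[0.67,-2.9,0,0],[0.84,-3.6,0,0],[1.0,-4.3,0,0],[1.16,-5.0,0,0],[1.33,-5.7,0,0],[1.49,-6.4,0,0],[1.65,-7.1,0,0],[1.82,-7.8,0,0],[1.98,-8.5,0,0],[2.14,-9.2,0,0],[2.31,-9.9,0,0],[2.45,-10.5,0,0],[2.53,-10.85,0,0],[2.554,-10.964,0,0],[2.554,-10.964,0,0],[2.554,-10.964,0,0]],
])

```text
clock: 24.85
eef_pos: [531.3, -367.5, 131.2]
tcp_rot: [[0.385, 0.923, -0.002], [0.923, -0.385, 0.002], [0.001, -0.003, -1.0]]
wrist_force: [-0.2, 0.1, -1.8]
width: 50.4
finger_force: 26.4
```

>>> drive_tool([
  [[0,0,-0.3,0],[0,0,-0.8,0],[0,0,-1.3,0],[0,0,-1.7,0],[0,0,-2.0,0],[0,0,-2.2,0],[0,0,-2.3,0],[0,0,-2.36,0],[0,0,-2.39,0],[0,0,-2.39,0],[0,0,-2.39,0],[0,0,-2.39,0]],
])

```text
clock: 26.05
eef_pos: [532.3, -369.3, 13.3]
tcp_rot: [[0.386, 0.923, 0.001], [0.923, -0.386, -0.001], [-0.0, 0.001, -1.0]]
wrist_force: [-0.3, 0.5, -2.1]
width: 50.4
finger_force: 26.4
```

>>> drive_tool([
  [[0,0,-0.012,0],[0,0,-0.012,0]],
])

```text
clock: 26.25
eef_pos: [532.3, -369.3, 13.0]
tcp_rot: [[0.386, 0.923, 0.001], [0.923, -0.386, -0.001], [-0.0, 0.001, -1.0]]
wrist_force: [-1.4, -0.1, 3.4]
width: 50.5
finger_force: 26.8
```

>>> drive_tool([
  [[0,0,0,0],[0,0,0,0],[0,0,0,0],[0,0,0,0],[0,0,0,0],[0,0,0,0],[0,0,0.3,0],[0,0,1,0],[0,0,2,0],[0,0,3,0],[-0.7,1,4,0],[-1.2,2,4,0],[-1.8,3,4,0],[-2.2,4,4,0],[-2.6,5,4,0],[-3,6,4,0],[-3.4,7,4,0],[-3.4,7.5,4,0],[-3.4,7.5,4,0],[-3.4,7.5,4,0]],
], fingers=80)

```text
clock: 28.25
eef_pos: [360.2, 8.8, 212.4]
tcp_rot: [[0.381, 0.924, 0.0], [0.924, -0.381, 0.001], [0.001, -0.0, -1.0]]
wrist_force: [0.4, 0.1, 0.9]
width: 80.0
finger_force: 0.0
```

```bash
sed -i 's/jar=(404,179.5,0)/jar=(532,-369,0)/' m2.py; python3 m2.py 8 jar steel_block charcoal bur_rack
python3 - <<'E'
from h import *
a=cv2.imread("pics/side8.png"); cv2.imwrite("pics/c8.png",cv2.resize(a[140:290,230:430],None,fx=4,fy=4,interpolation=cv2.INTER_CUBIC))
E
```

```text
[360.16274751   8.76232787 212.35599054] [ 9.24389758e-01 -3.81449139e-01 -3.61051579e-04]
jar ['top', 'side'] [227, 246] [ 531.2 -370.1] 5.0 0.764
jar ['top'] [227] [ 530.5 -369.3] 2.7 0.078
jar ['side'] [246] [ 533.8 -371.4] 3.8 0.663
steel_block ['top', 'side'] [424, 229] [ 499.4 -445.5] 36.1 0.595
steel_block ['top'] [424] [ 500. -445.] 37.2 0.035
steel_block ['side'] [229] [ 498.2 -444.4] 9.2 0.487
charcoal ['top', 'side'] [639, 578] [ 563.1 -293.9] 69.7 0.19
charcoal ['top'] [639] [ 562.8 -294.7] 68.9 0.029
charcoal ['side'] [578] [ 563.1 -291.5] 70.2 0.146
bur_rack ['top', 'side'] [406, 501] [ 624.3 -142.3] 131.0 0.151
bur_rack ['top'] [406] [ 623.4 -141.5] 129.1 0.054
bur_rack ['side'] [501] [ 626.3 -142.2] 130.2 0.075
```

View pics/c8.png

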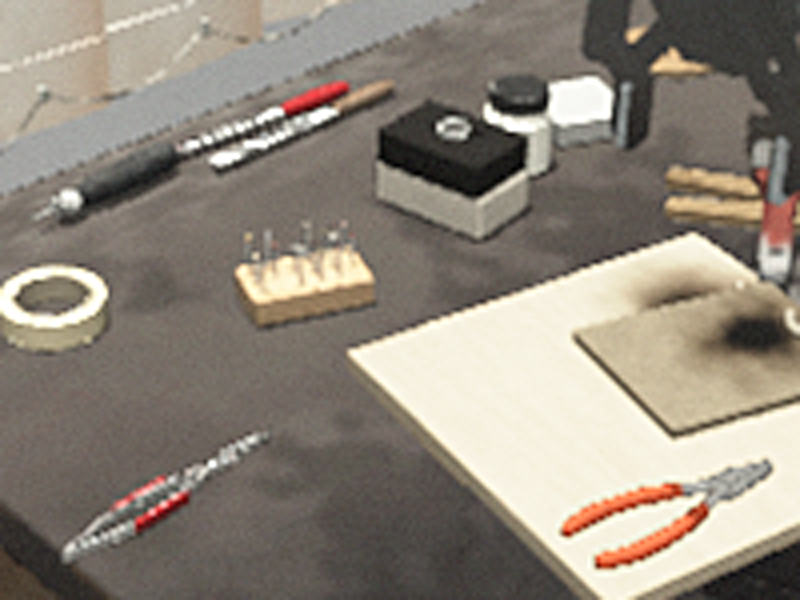

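Jar stands upright in the row behind the charcoal (crop (518,130)), the stack is square, and the tweezers are unmoved. Going to the tweezers' red grips at (640.3, 93.1).

>>> drive_tool([
  [[1,0.3,0,-0.02],[2,0.6,0,-0.061],[3,0.9,0,-0.061],[4,1.2,0,-0.061],[5,1.5,0,-0.061],[5.566,1.742,-0.5,-0.061],[5.566,1.742,-1.5,-0.061],[5.566,1.742,-2.5,-0.061],[5.566,1.742,-3.2,-0.061],[5.566,1.742,-3.7,-0.061],[5.566,1.742,-4,-0.061],[5.566,1.742,-4.12,-0.061],[5.566,1.742,-4.194,-0.061],[5.566,1.742,-4.194,-0.061],[5.566,1.742,-4.194,-0.061]],
], fingers=45)

```text
clock: 30.25
eef_pos: [641.2, 93.0, 3.6]
tcp_rot: [[0.441, 0.897, 0.002], [0.897, -0.441, -0.0], [0.001, 0.002, -1.0]]
wrist_force: [-0.3, -0.6, -0.5]
width: 45.1
finger_force: 0.0
```

>>> drive_tool([
  [[0,0,0,0],[0,0,0,0],[0,0,0,0],[0,0,0,0],[0,0,0,0],[0,0,0,0],[0,0,0,0],[0,0,0,0],[0,0,0,0],[0,0,0,0]],
], fingers=10, newtons=30)

```text
clock: 31.25
eef_pos: [641.0, 93.1, 3.5]
tcp_rot: [[0.441, 0.897, 0.002], [0.897, -0.441, -0.0], [0.001, 0.002, -1.0]]
wrist_force: [-0.1, -0.1, 6.1]
width: 15.6
finger_force: 29.6
```

>>> drive_tool([
  [[0,0,0.1,0],[0,0,0.3,0],[0,0,0.7,0],[0,0,1.2,0],[0,0,1.6,0],[0,0,2,0],[0,0,2,0],[0,0,2,0]],
])

```text
clock: 32.05
eef_pos: [640.2, 93.1, 102.6]
tcp_rot: [[0.441, 0.897, 0.0], [0.897, -0.441, -0.0], [0.0, 0.0, -1.0]]
wrist_force: [-0.2, 0.1, -1.1]
width: 15.5
finger_force: 29.3
```

Run:
```python
from h import *
im=camera("side"); u,v=proj("side",robot.observe()["eef_pos"])[0].astype(int); print(u,v)
cv2.imwrite("pics/s9.png",cv2.resize(im[v-45:v+60,u-60:u+60,::-1],None,fx=5,fy=5,interpolation=cv2.INTER_CUBIC))
```

```text
265 231
```

View pics/s9.png

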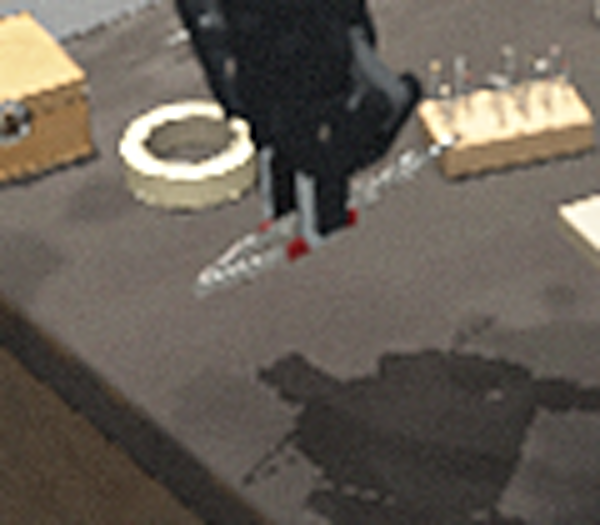

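Tweezers are held symmetrically by the grips, level (ends at crop (195,290) and (455,140)). I'll compute where the mid-length lies relative to the TCP.

Run:
```python
from h import *
a=np.array([np.cos(np.radians(63.8)),np.sin(np.radians(63.8))]); T=robot.observe()["eef_pos"][:2]
for z in(99,103,107):
    p,q=back("side",(205+195/5,186+290/5),z),back("side",(205+455/5,186+140/5),z); print(z,p,q,np.linalg.norm(p-q),np.degrees(np.arctan2(*(p-q)[::-1])),((p+q)/2-T)@a)
p=proj("side",np.r_[T,103]); print(p)
```

```text
99 [666.30891746 145.63862957] [599.9882155    5.10477642] 155.39690920430098 64.73644950436392 -18.69753383930596
103 [663.80111107 150.3856058 ] [597.93331318  10.81145833] 154.33570371713105 64.73644950436389 -15.014949008036561
107 [661.29330468 155.13258203] [595.87841086  16.51814024] 153.27449822996107 64.73644950436392 -11.332364176767316
[[265.39165095 230.73647974]]
```

>>> drive_tool([
  [[-0.03,-0.3,0,-0.08],[-0.08,-0.8,0,-0.2],[-0.12,-1.3,0,-0.32],[-0.17,-1.8,0,-0.44],[-0.22,-2.3,0,-0.56],[-0.27,-2.8,0,-0.68],[-0.32,-3.3,0,-0.8],[-0.36,-3.8,0,-0.92],[-0.41,-4.3,0,-1.04],[-0.46,-4.8,0,-1.16],[-0.51,-5.3,0,-1.28],[-0.56,-5.8,0,-1.4],[-0.59,-6.15,0,-1.48],[-0.606,-6.324,0,-1.51],[-0.606,-6.324,0,-1.51],[-0.606,-6.324,0,-1.51],[-0.606,-6.324,0,-1.51]],
])

```text
clock: 33.8
eef_pos: [609.9, -221.9, 102.1]
tcp_rot: [[0.923, -0.384, -0.001], [-0.384, -0.923, 0.001], [-0.001, -0.0, -1.0]]
wrist_force: [0.4, 0.2, -0.1]
width: 15.5
finger_force: 29.3
```

>>> drive_tool([
  [[0,0,-0.3,0],[0,0,-0.8,0],[0,0,-1.3,0],[0,0,-1.6,0],[0,0,-1.8,0],[0,0,-1.9,0],[0,0,-1.96,0],[0,0,-1.99,0],[0,0,-1.99,0],[0,0,-1.99,0]],
])

```text
clock: 34.8
eef_pos: [610.5, -223.4, 3.7]
tcp_rot: [[0.923, -0.386, 0.001], [-0.386, -0.923, -0.001], [0.001, 0.0, -1.0]]
wrist_force: [1.0, 0.3, 0.4]
width: 15.5
finger_force: 29.3
```

>>> drive_tool([
  [[0,0,0,0],[0,0,0,0],[0,0,0,0],[0,0,0,0]],
], fingers=27)

```text
clock: 35.2
eef_pos: [610.0, -223.2, 3.0]
tcp_rot: [[0.922, -0.386, 0.0], [-0.386, -0.922, -0.0], [0.0, 0.0, -1.0]]
wrist_force: [-0.0, -0.2, 0.8]
width: 26.9
finger_force: 0.0
```

>>> drive_tool([
  [[0,0,0.1,0],[0,0,0.4,0],[0,0,1,0],[0,0,2,0],[0,0,3,0],[0,0,4,0],[-1,1,4,0],[-2,2,4,0],[-3,3,4,0],[-4,3.7,4,0],[-5,4.5,4,0],[-5,4.5,4,0],[-5,4.5,4,0],[-5,4.5,4,0]],
])

```text
clock: 36.6
eef_pos: [355.1, 4.5, 203.0]
tcp_rot: [[0.924, -0.383, -0.002], [-0.383, -0.924, 0.001], [-0.003, -0.0, -1.0]]
wrist_force: [0.3, -0.7, 0.4]
width: 27.1
finger_force: 0.0
```

```bash
python3 m2.py 10 jar charcoal steel_block bur_rack
python3 - <<'E'
from h import *
a=cv2.imread("pics/side10.png")[150:240,265:405]; b=cv2.imread("pics/top10.png")[150:240,285:425]
cv2.imwrite("pics/c10.png",cv2.resize(cv2.vconcat([a,b]),None,fx=3.3,fy=3.3,interpolation=cv2.INTER_CUBIC))
E
```

```text
[355.06550096   4.47998464 203.01076718] [-3.83355114e-01 -9.23600970e-01 -3.23419173e-04]
jar ['top', 'side'] [199, 216] [ 532.  -371.2] 0.1 1.114
jar ['top'] [199] [ 531.7 -368.1] 5.9 0.216
jar ['side'] [216] [ 532.9 -377.5] 7.7 0.875
charcoal ['top', 'side'] [628, 600] [ 563.  -291.8] 67.0 0.157
charcoal ['top'] [628] [ 562.4 -291.7] 66.1 0.043
charcoal ['side'] [600] [ 563.5 -291.2] 66.9 0.109
steel_block ['top', 'side'] [421, 265] [ 498.2 -445.8] 35.4 0.388
steel_block ['top'] [421] [ 498.3 -446.1] 36.7 0.041
steel_block ['side'] [265] [ 487.3 -449.1] 9.9 0.258
bur_rack ['top', 'side'] [378, 500] [ 626.2 -141.1] 127.8 0.137
bur_rack ['top'] [378] [ 625.2 -141.1] 127.3 0.026
bur_rack ['side'] [500] [ 628.1 -143.4] 131.0 0.074
```

View pics/c10.png

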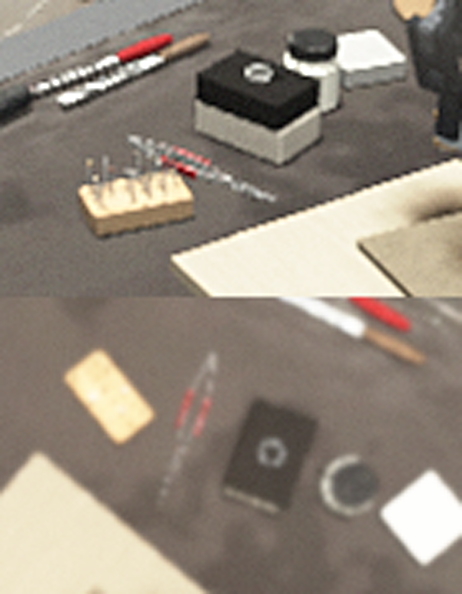

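Run:
```python
from h import *
for c,p,q in(("side",(304.4,191.5),(348.3,210)),("top",(349.2,167),(334.4,210.6))):
    p,q=back(c,p,4),back(c,q,4); print(c,p,q,(p+q)/2,np.linalg.norm(p-q),np.degrees(np.arctan2(*(p-q)[::-1])))
for c,(x0,x1,y0,y1) in dict(top=(333,355,170,195),side=(308,332,190,206)).items():
    im=cv2.imread(f"pics/{c}10.png").astype(int)[y0:y1,x0:x1]; red=np.clip(im[:,:,2]-im[:,:,1:2].max(2)-25,0,None)
    v,u=np.nonzero(red); print(c,back(c,(np.average(u,weights=red[v,u])+x0,np.average(v,weights=red[v,u])+y0),4))
```

```text
side [ 664.48806786 -249.79875812] [ 519.4763173  -192.05589698] [ 591.98219258 -220.92732755] 156.0853798811927 -21.712168149739828
top [ 666.91234436 -245.38914111] [ 526.17963605 -192.78353688] [ 596.54599021 -219.086339  ] 150.24328532700181 -20.495642369102647
top [ 612.25090643 -223.39190928]
side [ 607.9318061  -224.40949786]
```

The tweezers lie parallel to the brick and centred to within measurement error. The jar, ring and charcoal look right, and the gripper is clear. Handing in.

```bash
python3 -c "
from plant import order
print(order.hand_in())"
```

```text
the job is handed in; nothing more can be done
None
```

I handed the job in at about 37 s. In the last pictures the charcoal is square on the firebrick, the ring is in its middle, the jar stands upright midway to the steel block, and the tweezers lie midway to the bur stand, parallel to within about 2°; no verdict came back.

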